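# Register a tip rack in the locating square

### The job

With the fingers, push the pipette tip rack smoothly along the bench into the corner of the L-shaped metal locating square, until its long side lies flush against the long rail and its short end is flush against the short rail, then draw the hand clear of it. Only push it: do not lift, tip or flick it, and leave the bottle, the beaker and the jar where they are.

Things in the scene. Friction and masses are not known exactly. Their poses are not given: they have to be found in the camera images.
- tip_rack: Low oblong box of pipette tips, loose, 86 mm (its x) by 128 mm (its y), 56 mm high, 8 x 12 tips in its top deck; about 0.25 kg, give or take 30 %, ordinary plastic friction. Origin: centre of its underside. Its sides are upright and plain up to 40 mm, set in 3 to 8 mm above. Starts 4 to 10 cm off the long rail, 5 to 15 cm off the short one, turned up to 0.35 rad from the square.
- square: Fixed L of two aluminium rails 14 mm thick, 30 mm high. Origin: inner corner of the L at bench level. Long rail: inner face x = 0, from y = 0 to -270 mm. Short rail: inner face y = 0, from x = 0 to -120 mm. The rack belongs at x < 0, y < 0; seated, its centre is at x = -43, y = -64 mm and its axes are parallel to the square's. Yaw varies by 0.3 rad either way.
- reagent_bottle: Brown glass reagent bottle with cap, 56 mm in diameter, 120 mm high, loose; stands to the left of the square as the robot sees it. Origin at the centre of its underside. To be left alone.
- beaker: Open white plastic beaker, 60 mm in diameter, 70 mm high, loose; stands to the left of the square as the robot sees it. Origin at the centre of its underside. To be left alone.
- jar: Small white capped jar, 44 mm in diameter, 55 mm high, loose; stands beyond the long rail. Origin at the centre of its underside. To be left alone.
Not all that is in view belongs to the job. Of the things that look like the tip_rack, take the one that is nearest to the robot's base at the start.

How it is judged:
At the end, for the whole second after the job is handed in: The rack stands flat and at rest on the bench in the corner of the square, its long side within 4 mm of the long rail and its short end within 4 mm of the short rail, parallel to them within 0.035 rad; bottle, beaker and jar within 15 mm of where they were (x of tip_rack in the frame of square between -0.047 and -0.039 m and y of tip_rack in the frame of square between -0.068 and -0.06 m and angle between the x axis of tip_rack and the x axis of square, either way round below 0.035 rad and angle between tip_rack's own z axis and vertical below 0.03 rad and height (world z) of tip_rack below 0.004 m and linear speed of tip_rack below 0.01 m/s and distance of each of reagent_bottle, beaker, jar from where it was at the start of the episode below 0.015 m); the robot touches nothing.
It fails at once if the rack is lifted more than 10 mm off the bench (height (world z) of tip_rack above 0.01 m).
It fails at once if the rack is tipped by more than 0.2 rad (angle between tip_rack's own z axis and vertical above 0.2 rad).
It fails at once if the rack is flicked along faster than 0.6 m/s (linear speed of tip_rack above 0.6 m/s).
It fails at once if the bottle, beaker or jar is shifted more than 15 mm or tipped (distance of any of reagent_bottle, beaker, jar from where it was at the start of the episode above 0.015 m or angle between any of reagent_bottle, beaker, jar's own z axis and vertical above 0.3 rad).
It also fails if it takes over 42 s, if anything falls off the work surface, if the arm or the gripper's body presses on something with over 40 N, if the wrist force passes 120 N, or if a joint passes its speed limit or range.

### The arm

A 7-joint arm with a two-finger parallel gripper is mounted at the origin on the work surface. World frame = base frame: x ahead of the robot, y to its left, z up, the work surface at z = 0. Lengths are in m, angles in rad, forces in N, time in s.
With the tool pointing down it reaches from about 0.425 to 0.875 m from the base axis. Payload 9.9 kg.
Tool frame: the origin (TCP) lies midway between the tips of the shut fingers; the grasp point (between the pads) lies 19 mm behind it; z points along the fingers, y is the line along which they close (so a half turn about z gives the same grasp; the last joint's range is limited). The gripper opens to 85 mm and grips with 20 to 120 N. Pads are 22 mm wide; open, the fingers measure 114 mm over their backs; the gripper's body (76 mm by 85 mm) begins 54 mm behind the grasp point. The pads swing forward as they close: fully open they stand 13 mm farther back than shut.
Start: joints at [1.016, 0.576, 0.025, 1.437, -0.015, 1.129, -0.057], TCP at [0.306, -0.602, 0.231] pointing down, gripper open.
Joint ranges: [-2.76, 2.76], [-0.34, 2.15], [-1.52, 1.57], [0.19, 2.46], [-1.09, 4.23], [0.17, 1.99], [-2.82, 2.82]. Speed limits (rad/s): [2.22, 2.22, 3.01, 3.01, 3.14, 3.14, 3.14].

### API

Orientations are given as a rotation vector (axis times angle).
In Python, from station import telemetry, optics, job_done gives the robot as it stands. The module is installed in compiled form; this text tells all that it offers.
- The arm moves only by the tool move_arm, never from a script. Its argument "plan" is a list that holds one entry, the list of rows, each a list of 7 numbers: the shift along the world's x, y, z scaled (see below), then the turn, a rotation vector about the world's x, y, z scaled (see below), then the opening, from 0 (shut) to 1 (fully open). In form: [[[dx, dy, dz, rx, ry, rz, hand], ...]]. A call has 1 to 10 rows; each row is the pose to reach, as a shift and turn from the pose commanded when the call began; what a row does not reach only later rows make up. The controller multiplies each number of a shift by 0.6 m and each number of a turn by 0.5 rad. A row lasts 1/8 s, in which the tool goes at most 62.5 mm and 10.7 degrees, less where a joint would pass 70% of its speed; a pose out of reach is approached as far as the arm can. A call with a number of a shift or a turn outside -1 to 1 is refused whole. A call with a gripper value outside its range is refused whole. The fingers move at their own pace and stop on an object; the grip force is fixed at half the most. Time passes only in rows, so rows that repeat a pose let the fingers close. It gives the time, the measured TCP pose, the force, the opening and the grip force at its end, in the units of the state.
- telemetry.state(): the state, without advancing time (a new reading comes with each control period).
- optics.grab_frame(name): name is "scene" or "top"; returns a dict with "img" (480x640x3 uint8, red, green, blue), "z_map" (480x640 float32, m along the optical axis (not along the pixel's ray), 0 where there is no reading), "fx", "fy", "cx", "cy" (pixels), "dist_coeffs" ([k1, k2, p1, p2, k3] as OpenCV has them; the pictures are not rectified), "origin" and "rotation" of the camera in the world. Camera axes: x right, y down, z forward; pixel columns grow to the right and rows downward; lengths in m; the calibration is good to about 2 mm. A picture is of the moment at which its call begins.
- job_done(): hands the job in; it is judged then, once.
The state is a dict: "t": time; "joints": joint angles; "dq": joint speeds; "joint_efforts": joint torques, N m; "tool_pos": TCP position; "tool_rot": TCP orientation; "ft_force": force on the tool from outside, world axes, zero at the start; "ft_torque": the same for the moment, N m; "gripper_width": finger opening in m; "grasp_force": force on a finger pad.
Only numpy, scipy, OpenCV 4.12 (cv2) and the standard library are available. Lean on these libraries where they do the work, as an engineer would, in place of code of your own. Each camera call takes 0.05 s, during which the arm holds its last target. There are 200 camera calls.

## Working session

There is one attempt and no reset: what is moved stays moved. The work goes in short steps, Python scripts to look and compute and a tool call to move; the robot and the scene stay as the last step left them, time stands still between calls to the robot, and variables do not carry over. Pictures are saved under pics/ and viewed, at most 10 in all, crops included, and the job is handed in when it is done.

Besides the shell and the picture viewer there is one more tool, called as name(argument=value, ...) on one line, values as JSON. move_arm: Moves the arm, as the interface text tells. Shifts and turns lie within -1 to 1; 1 stands for 0.6 m of shift or 0.5 rad of turn. Its arguments: {"type":"object","properties":{"plan":{"type":"array","items":{"type":"array","items":{"type":"array","items":{"type":"number","minimum":-1,"maximum":1}}}}},"required":["plan"]}

```bash
mkdir -p pics
python3 - <<'E'
from station import telemetry, optics
import cv2,numpy as np
print(telemetry.state())
for n in("scene","top"):
    f=optics.grab_frame(n); cv2.imwrite(f"pics/{n}0.png",f["img"][:,:,::-1]); np.savez(f"{n}0.npz",**f)
    print({k:v for k,v in f.items() if k not in("img","z_map")}, (f["z_map"]>0).mean())
E
```

```text
{'t': 0.0, 'joints': array([ 1.0162167 ,  0.57653881,  0.02484621,  1.43789815, -0.01495859,
        1.12901506, -0.05648927]), 'dq': array([-3.29368234e-04, -5.24567536e-05, -1.65932602e-03,  7.73316135e-04,
        3.10481600e-03, -1.59826928e-03,  1.04845899e-03]), 'joint_efforts': array([-1.99831939e-04, -7.65765524e+01,  2.24956334e+00, -2.85965466e+01,
        1.48510246e-02,  1.27720402e-02,  2.57033878e-05]), 'tool_pos': array([ 0.30595362, -0.60117014,  0.2304417 ]), 'tool_rot': array([-3.05338533e+00, -7.32409779e-01,  8.04342910e-04]), 'ft_force': array([ 0.78619087,  0.80297698, -0.60160137]), 'ft_torque': array([ 0.02328489,  0.04306107, -0.03581407]), 'grasp_force': 0.0, 'gripper_width': 0.08545830178580383}
{'fx': 459.11185972468235, 'fy': 459.11185972468235, 'cx': 321.40748285812185, 'cy': 236.25946469157856, 'dist_coeffs': array([-0.11898507,  0.        ,  0.        ,  0.        ,  0.        ]), 'origin': array([1.12568332, 0.35986932, 0.61192965]), 'rotation': array([-1.26137276, -2.25072153,  0.97750357])} 0.9957552083333333
{'fx': 570.4209879827953, 'fy': 570.4209879827953, 'cx': 308.7425819863076, 'cy': 239.27310448633375, 'dist_coeffs': array([-0.02243611,  0.        ,  0.        ,  0.        ,  0.        ]), 'origin': array([0.43476361, 0.05858595, 1.02004175]), 'rotation': array([-2.13659296,  2.1053671 , -0.1948674 ])} 0.9957259114583333
```

View pics/top0.png

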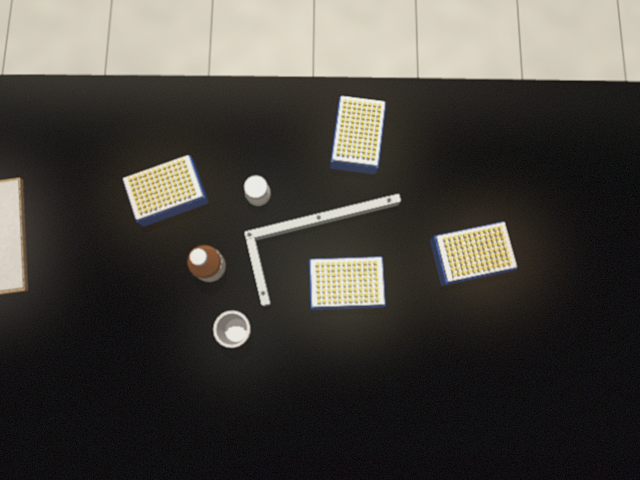

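View pics/scene0.png

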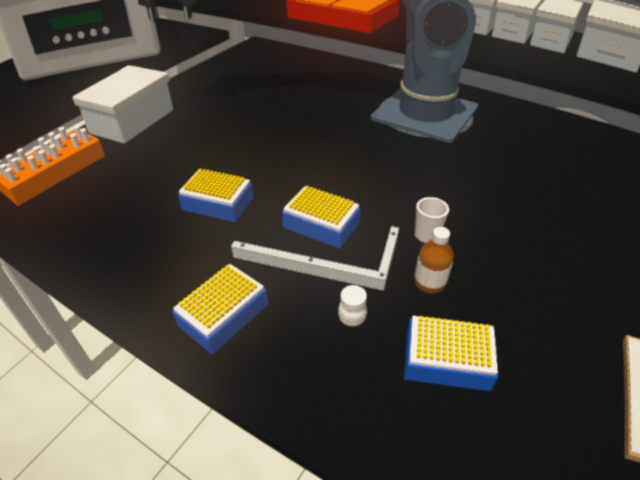

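The top view shows the L's corner at about (250,235), with the long rail running to (400,199) and the short one to (265,303). The target rack is at about (347,283). The bottle is at (206,262), the beaker at (232,329) and the jar at (257,190). Decoy racks are at (475,252), (358,133) and (165,188).

```bash
cat > h.py <<'E'
import cv2,numpy as np
from station import optics, telemetry
def cast(f,uv,z):
    K=np.array([[f["fx"],0,f["cx"]],[0,f["fy"],f["cy"]],[0,0,1]])
    n=cv2.undistortPoints(np.float64(uv).reshape(-1,1,2),K,np.float64(f["dist_coeffs"])).reshape(-1,2)
    d=np.c_[n,np.ones(len(n))]@cv2.Rodrigues(np.float64(f["rotation"]))[0].T
    o=np.float64(f["origin"]); return (o+d*((z-o[2])/d[:,2])[:,None])[:,:2]
def blob(m,seed):
    n,l,s,c=cv2.connectedComponentsWithStats(m.astype(np.uint8)); 
    i=1+np.argmin(np.hypot(*(c[1:]-seed).T)+1e3*(s[1:,4]<60)); return l==i
def rails(f):  # corner and yaw from bright rail tops
    img=f["img"].astype(int); m=(img.min(2)>110)&(img.max(2)-img.min(2)<40)
    m=blob(m,(300,232)); v,u=np.nonzero(m); p=cast(f,np.c_[u,v],.03)
    return m,p
def rack(f,seed,zt=.056):
    img=f["img"].astype(int); m=(img[:,:,0]>90)&(img[:,:,1]>80)
    m=blob(cv2.morphologyEx(m.astype(np.uint8),cv2.MORPH_CLOSE,np.ones((3,3))),seed)
    c=max(cv2.findContours(m.astype(np.uint8),0,1)[0],key=cv2.contourArea).reshape(-1,2)
    p=cast(f,c,zt); (cx,cy),(w,h),a=cv2.minAreaRect((p*1000).astype(np.float32))
    return np.array([cx,cy])/1000,(w,h),a
E
python3 - <<'E'
from h import *
f=dict(np.load("top0.npz"))
m,p=rails(f); print(m.sum())
# split: long rail far from corner, short rail
s=np.nonzero(m); u=s[1];v=s[0]
L=p[(u>275)]; S=p[(v>250)&(u<275)]
for n,q in(("L",L),("S",S)):
    x,y,cx,cy=cv2.fitLine(q.astype(np.float32),cv2.DIST_L2,0,.01,.01).ravel()
    d=(q-[cx,cy])@[-y,x]; t=(q-[cx,cy])@[x,y]
    print(n,(x,y),(cx,cy),np.degrees(np.arctan2(y,x)),"perp",np.percentile(d,[1,50,99]),"along",t.min(),t.max())
print("ext",p.min(0),p.max(0))
print("rack",rack(f,(347,283)))
print("others",cast(f,[(475,252),(358,133)],.056))
for n,uv,z in(("bottle",(199,257),.12),("beaker",(232,328),.07),("jar",(256,187),.055)): print(n,cast(f,[uv],z))
g=dict(np.load("scene0.npz"))
print("scene rack",rack(g,(321,205)))
# depth heights check
print("z rack", f["origin"][2]-f["z_map"][283,347], "rail",f["origin"][2]-f["z_map"][217,318],f["origin"][2]-f["z_map"][400,400])
E
```

```text
2098
L (np.float32(0.25893846), np.float32(-0.9658938)) (np.float32(0.6719103), np.float32(0.013892901)) -74.99291 perp [-8.18785643e-03 -1.97403134e-05  8.21563116e-03] along -0.11453593536463819 0.11569469866920276
S (np.float32(0.96483845), np.float32(0.26284373)) (np.float32(0.5536107), np.float32(0.15014945)) 15.238865 perp [-8.06183227e-03  4.28590658e-05  7.95953954e-03] along -0.048799662014072015 0.05034964100440982
ext [ 0.50577948 -0.09798014] [0.70767595 0.17928747]
rack (array([ 0.54614087, -0.00153027]), (83.38774108886719, 124.97126770019531), 2.756121873855591)
others [[ 0.59964264 -0.2211756 ]
 [ 0.81202889 -0.02077814]]
bottle [[0.57421144 0.23886674]]
beaker [[0.46436319 0.18842786]]
jar [[0.70989233 0.1581136 ]]
scene rack (array([0.55645276, 0.00284454]), (93.96725463867188, 126.37041473388672), 2.9024922847747803)
z rack 0.045481369552611284 rail 0.007634327468871049 0.0356156683540334
```

move_arm(plan=[[[0.03,0.1,0,0,0,-0.1,1],[0.055,0.2,0,0,0,-0.2,1],[0.08,0.3,0,0,0,-0.3,1],[0.11,0.4,0,0,0,-0.416,1],[0.135,0.5,0,0,0,-0.416,1],[0.16,0.6,0,0,0,-0.416,1],[0.19,0.7,0,0,0,-0.416,1],[0.215,0.8,0,0,0,-0.416,1],[0.245,0.9,0,0,0,-0.416,1],[0.268,0.963,0,0,0,-0.416,1]]])

```text
t: 1.35
tool_pos: [0.4672, -0.0206, 0.2313]
tool_rot: [-3.113, -0.416, -0.0]
ft_force: [0.8, 0.1, 0.6]
gripper_width: 0.0855
grasp_force: 0.0
```

move_arm(plan=[[[0,-0.003,-0.08,0,0,0,1],[0,-0.003,-0.16,0,0,0,1],[0,-0.003,-0.24,0,0,0,1],[0,-0.003,-0.3,0,0,0,1],[0,-0.003,-0.34,0,0,0,1],[0,-0.003,-0.365,0,0,0,1],[0,-0.003,-0.365,0,0,0,1]]])

```text
t: 2.22
tool_pos: [0.4662, -0.0256, 0.0113]
tool_rot: [-3.114, -0.412, 0.004]
ft_force: [0.3, -1.6, 0.8]
gripper_width: 0.0852
grasp_force: 0.0
```

Run:
```python
from h import *
f=optics.grab_frame("scene"); cv2.imwrite("pics/s1.png",f["img"][:,:,::-1])
s=telemetry.state(); print(s["tool_pos"],s["ft_force"],s["t"])
```

```text
[ 0.46663796 -0.02556587  0.01203161] [ 0.33548438 -0.67615486  0.38442159] 2.275
```

View pics/s1.png

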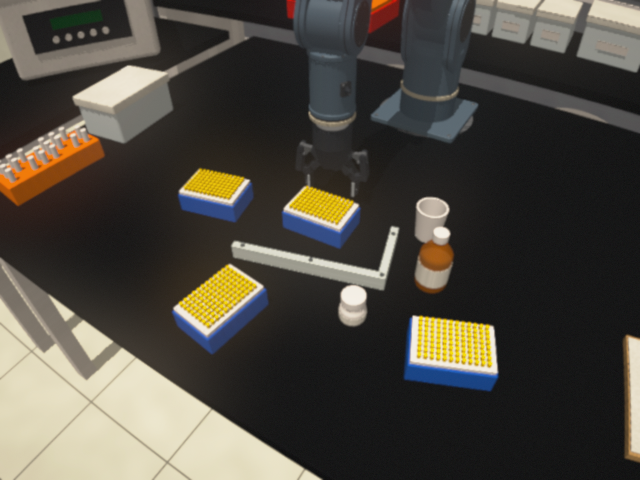

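The scene view shows the open hand down behind the rack, with fingertips at about (310,185) and (353,190) and the rack untouched. Next I push along the square's x.

move_arm(plan=[[[0.016,0.004,0,0,0,0,1],[0.031,0.008,0,0,0,0,1],[0.047,0.013,0,0,0,0,1],[0.062,0.017,0,0,0,0,1],[0.078,0.021,0,0,0,0,1],[0.094,0.025,0,0,0,0,1],[0.109,0.029,0,0,0,0,1],[0.125,0.034,0,0,0,0,1],[0.14,0.038,0,0,0,0,1],[0.152,0.041,0,0,0,0,1]]])

```text
t: 3.52
tool_pos: [0.5589, -0.0007, 0.0122]
tool_rot: [-3.114, -0.412, -0.0]
ft_force: [-4.1, -0.9, 2.4]
gripper_width: 0.085
grasp_force: 1.7
```

```bash
cat >> h.py <<'E'
A=np.radians(15.1); EX=np.array([np.cos(A),np.sin(A)]); EY=np.array([-EX[1],EX[0]]); C=.64534*EX-.00629*EY
def sq(p): d=np.asarray(p)[:2]-C; return np.round([d@EX*1e3,d@EY*1e3],1)
E
python3 - <<'E'
from h import *
f=optics.grab_frame("top"); cv2.imwrite("pics/t2.png",f["img"][100:380,150:470,::-1].repeat(2,0).repeat(2,1))
s=telemetry.state(); print(sq(s["tool_pos"]),s["tool_pos"],s["ft_force"],s["t"])
E
```

```text
[-104.8 -139.9] [ 5.59922494e-01 -3.41217800e-04  1.23124986e-02] [ 0.85082636  0.66532546 -0.38657478] 3.575
```

View pics/t2.png

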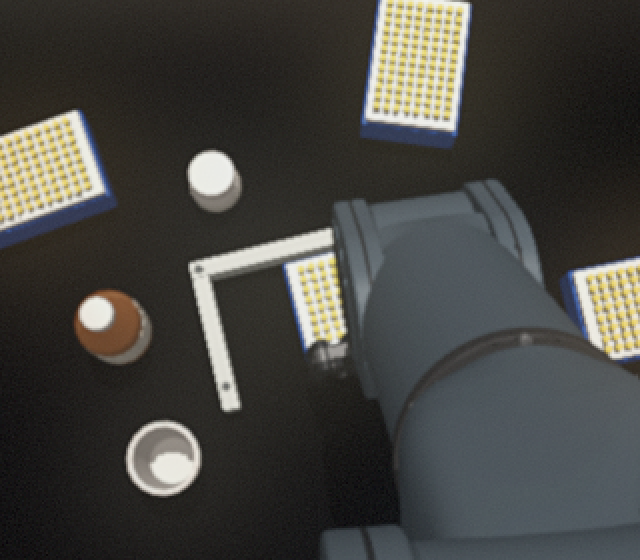

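The top crop shows the rack square with the rails and nearly touching the long one, with its left end at about (290,262)–(305,350) in the crop. I press on gently.

move_arm(plan=[[[0.002,0.0005,0,0,0,0,1],[0.004,0.001,0,0,0,0,1],[0.006,0.0016,0,0,0,0,1],[0.008,0.002,0,0,0,0,1],[0.01,0.0027,0,0,0,0,1],[0.011,0.003,0,0,0,0,1],[0.011,0.003,0,0,0,0,1]]])

```text
t: 4.45
tool_pos: [0.5649, 0.0008, 0.0123]
tool_rot: [3.115, 0.411, 0.0]
ft_force: [-1.2, -1.4, -0.0]
gripper_width: 0.0854
grasp_force: 0.7
```

move_arm(plan=[[[0.002,0.0005,0,0,0,0,1],[0.004,0.001,0,0,0,0,1],[0.006,0.0016,0,0,0,0,1],[0.006,0.0016,0,0,0,0,1]]])

```text
t: 4.95
tool_pos: [0.5668, 0.0014, 0.0122]
tool_rot: [3.114, 0.411, -0.005]
ft_force: [-6.3, -1.6, 6.6]
gripper_width: 0.0856
grasp_force: 3.7
```

move_arm(plan=[[[0.002,0.0005,0,0,0,0,1],[0.004,0.001,0,0,0,0,1],[0.004,0.001,0,0,0,0,1]]])

```text
t: 5.32
tool_pos: [0.5668, 0.0013, 0.0119]
tool_rot: [3.114, 0.41, -0.012]
ft_force: [-13.4, -2.5, 11.8]
gripper_width: 0.0854
grasp_force: 7.2
```

move_arm(plan=[[[-0.02,-0.005,0,0,0,0,1],[-0.06,-0.016,0,0,0,0,1],[-0.065,-0.017,0.06,0,0,0,1],[-0.065,-0.017,0.15,0,0,0,0.5],[-0.03,-0.04,0.17,0,0,0,0],[0.03,-0.08,0.17,0,0,0,0],[0.1,-0.12,0.17,0,0,0,0],[0.13,-0.138,0.17,0,0,0,0],[0.13,-0.138,0.17,0,0,0,0]]])

```text
t: 6.45
tool_pos: [0.65, -0.0815, 0.114]
tool_rot: [3.114, 0.409, 0.003]
ft_force: [1.1, -0.2, 0.7]
gripper_width: -0.0004
grasp_force: 0.0
```

move_arm(plan=[[[0,0,-0.06,0,0,0,0],[0,0,-0.12,0,0,0,0],[0,0,-0.155,0,0,0,0],[0,0,-0.164,0,0,0,0],[0,0,-0.164,0,0,0,0]]])

```text
t: 7.08
tool_pos: [0.6487, -0.0799, 0.0164]
tool_rot: [-3.114, -0.412, -0.001]
ft_force: [-0.7, -0.1, 1.4]
gripper_width: -0.0003
grasp_force: 0.0
```

Run:
```python
from h import *
f=optics.grab_frame("scene"); cv2.imwrite("pics/s3.png",f["img"][100:340,150:470,::-1].repeat(2,0).repeat(2,1))
s=telemetry.state(); print(sq(s["tool_pos"]),s["tool_pos"],s["ft_force"],s["gripper_width"],s["t"])
```

```text
[ -39.4 -240.1] [ 0.64916933 -0.08008636  0.01688882] [-0.69197435 -0.53611348  0.88468481] -0.00022733356845259148 7.125
```

View pics/s3.png

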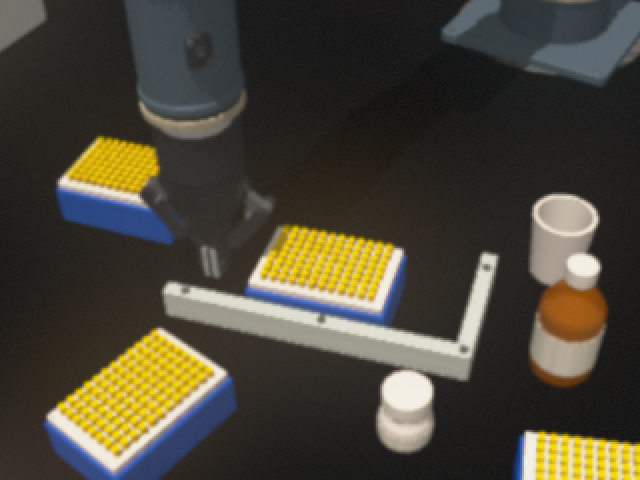

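The scene crop shows the shut fingers at (212,275) behind the rack's near end. The rack lies along the long rail, and the knuckles are above its deck. I push it along the rail towards the short one.

move_arm(plan=[[[-0.0037,0.0137,0,0,0,0,0],[-0.0074,0.0274,0,0,0,0,0],[-0.011,0.041,0,0,0,0,0],[-0.0148,0.0548,0,0,0,0,0],[-0.0185,0.0685,0,0,0,0,0],[-0.022,0.082,0,0,0,0,0],[-0.026,0.096,0,0,0,0,0],[-0.0296,0.1096,0,0,0,0,0],[-0.033,0.123,0,0,0,0,0],[-0.037,0.137,0,0,0,0,0]]])

```text
t: 8.38
tool_pos: [0.6266, 0.0022, 0.016]
tool_rot: [3.114, 0.411, 0.0]
ft_force: [1.5, -3.9, 3.3]
gripper_width: -0.0001
grasp_force: 1.9
```

move_arm(plan=[[[-0.0009,0.0033,0,0,0,0,0],[-0.0018,0.0066,0,0,0,0,0],[-0.0027,0.01,0,0,0,0,0],[-0.0036,0.0133,0,0,0,0,0],[-0.0036,0.0133,0,0,0,0,0]]])

```text
t: 9.0
tool_pos: [0.6243, 0.01, 0.0158]
tool_rot: [-3.114, -0.412, 0.0]
ft_force: [0.7, -2.3, 2.3]
gripper_width: -0.0002
grasp_force: 1.2
```

Run:
```python
from h import *
f=optics.grab_frame("scene"); cv2.imwrite("pics/s4.png",f["img"][100:340,150:470,::-1].repeat(2,0).repeat(2,1))
s=telemetry.state(); print(sq(s["tool_pos"]),s["tool_pos"],s["ft_force"],s["gripper_width"],s["t"])
```

```text
[ -40.  -146.7] [0.62431986 0.01000026 0.01579571] [-0.16295959 -1.12073042  1.9136721 ] -0.00021768913828861244 9.05
```

View pics/s4.png

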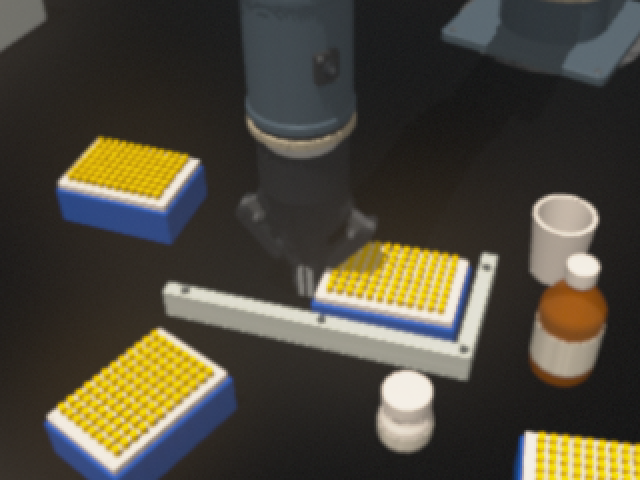

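The rack's far end at (468,265)–(440,330) in the crop is now a few millimetres from the short rail. I press on in small steps until the force rises.

move_arm(plan=[[[-0.0009,0.0033,0,0,0,0,0],[-0.0016,0.006,0,0,0,0,0],[-0.0016,0.006,0,0,0,0,0]]])

```text
t: 9.43
tool_pos: [0.6233, 0.0138, 0.0158]
tool_rot: [-3.114, -0.412, 0.001]
ft_force: [0.7, -1.5, 0.9]
gripper_width: -0.0003
grasp_force: 0.8
```

move_arm(plan=[[[-0.0009,0.0033,0,0,0,0,0],[-0.0014,0.005,0,0,0,0,0],[-0.0014,0.005,0,0,0,0,0]]])

```text
t: 9.8
tool_pos: [0.6225, 0.0142, 0.0158]
tool_rot: [3.113, 0.409, -0.001]
ft_force: [0.4, -8.2, 1.7]
gripper_width: -0.0001
grasp_force: 4.0
```

move_arm(plan=[[[-0.0009,0.0033,0,0,0,0,0],[-0.0009,0.0033,0,0,0,0,0],[0.01,-0.04,0,0,0,0,0],[0.017,-0.063,0,0,0,0,0],[0.017,-0.063,0.08,0,0,0,0],[0.017,-0.12,0.17,0,0,0,0],[0,-0.22,0.25,0,0,0,0],[-0.02,-0.32,0.25,0,0,0,0],[-0.04,-0.42,0.25,0,0,0,0],[-0.06,-0.52,0.25,0,0,0,0]]])

```text
t: 11.05
tool_pos: [0.5883, -0.2874, 0.1662]
tool_rot: [-3.114, -0.413, -0.001]
ft_force: [0.9, -0.6, -0.4]
gripper_width: -0.0001
grasp_force: 0.0
```

Run:
```python
from h import *
f=optics.grab_frame("top"); cv2.imwrite("pics/t5.png",cv2.resize(f["img"][180:320,210:410,::-1],None,fx=4,fy=4))
np.savez("t5.npz",**f); f0=dict(np.load("top0.npz"))
# colour-based tight rack estimate: yellow tips centroid/rect, before vs after
for g,s in((f0,(347,283)),(f,(300,262))):
    i=g["img"].astype(int); m=((i[:,:,0]-i[:,:,2])>45).astype(np.uint8)
    m=blob(cv2.morphologyEx(m,cv2.MORPH_CLOSE,np.ones((5,5))),s); v,u=np.nonzero(m)
    p=cast(g,np.c_[u,v],.056); r=cv2.minAreaRect((p*1e3).astype(np.float32)); print(r,sq(np.array(r[0])/1e3),sq(p.mean(0)))
s=telemetry.state(); print(s["tool_pos"],s["ft_force"],s["t"])
```

```text
((546.147216796875, -2.1201629638671875), (69.61577606201172, 104.29254150390625), 2.82240629196167) [-118.6 -138. ] [-118.6 -137.8]
((597.7852783203125, 88.23049926757812), (69.4585952758789, 103.6923599243164), 15.291044235229492) [-45.2 -64.3] [-45.4 -64. ]
[ 0.58396863 -0.29926773  0.16592135] [ -3.52804187 -10.34447239   0.81410915] 11.1
```

View pics/t5.png

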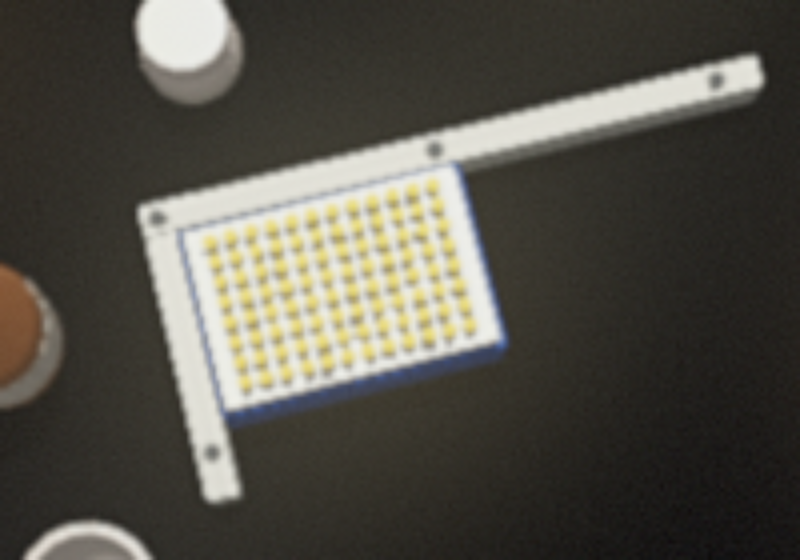

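The rack sits in the corner and is parallel to the rails (15.3° against 15.1°). It measures about 2 mm short on the long-rail side, which is within calibration error, so I give that side one more gentle push to be sure.

move_arm(plan=[[[-0.01,0.07,0,0,0,0,0.5],[-0.03,0.16,0,0,0,0,1],[-0.05,0.25,0,0,0,0,1],[-0.06,0.34,0,0,0,0,1],[-0.08,0.43,0,0,0,0,1],[-0.095,0.52,0,0,0,0,1],[-0.105,0.58,0,0,0,0,1],[-0.108,0.608,0,0,0,0,1],[-0.108,0.608,0,0,0,0,1],[-0.108,0.608,0,0,0,0,1]]])

```text
t: 12.35
tool_pos: [0.5239, 0.0766, 0.1658]
tool_rot: [3.114, 0.408, -0.0]
ft_force: [0.4, -0.1, 0.5]
gripper_width: 0.0855
grasp_force: 0.0
```

move_arm(plan=[[[-0.005,-0.018,-0.06,0,0,0,1],[-0.005,-0.018,-0.13,0,0,0,1],[-0.005,-0.018,-0.2,0,0,0,1],[-0.005,-0.018,-0.24,0,0,0,1],[-0.005,-0.018,-0.256,0,0,0,1],[-0.005,-0.018,-0.256,0,0,0,1]]])

```text
t: 13.1
tool_pos: [0.5208, 0.0666, 0.0121]
tool_rot: [3.114, 0.409, -0.001]
ft_force: [0.1, -0.2, -0.2]
gripper_width: 0.0857
grasp_force: 0.0
```

move_arm(plan=[[[0.008,0.002,0,0,0,0,1],[0.016,0.004,0,0,0,0,1],[0.024,0.0065,0,0,0,0,1],[0.032,0.0086,0,0,0,0,1],[0.036,0.0097,0,0,0,0,1],[0.039,0.0105,0,0,0,0,1],[0.042,0.0113,0,0,0,0,1],[0.042,0.0113,0,0,0,0,1]]])

```text
t: 14.1
tool_pos: [0.5456, 0.0744, 0.0122]
tool_rot: [-3.114, -0.412, 0.001]
ft_force: [-1.0, 1.0, 0.4]
gripper_width: 0.085
grasp_force: 0.4
```

move_arm(plan=[[[0.002,0.0005,0,0,0,0,1],[0.004,0.001,0,0,0,0,1],[0.005,0.0013,0,0,0,0,1],[0.005,0.0013,0,0,0,0,1]]])

```text
t: 14.6
tool_pos: [0.5473, 0.0748, 0.0121]
tool_rot: [3.114, 0.411, -0.005]
ft_force: [-7.1, -0.5, 4.7]
gripper_width: 0.085
grasp_force: 3.4
```

move_arm(plan=[[[0.002,0.0005,0,0,0,0,1],[0.003,0.0008,0,0,0,0,1],[0.003,0.0008,0,0,0,0,1]]])

```text
t: 14.98
tool_pos: [0.5472, 0.0747, 0.0119]
tool_rot: [3.114, 0.411, -0.01]
ft_force: [-12.5, -2.0, 8.9]
gripper_width: 0.0855
grasp_force: 6.1
```

The hand stopped at the same offset as in the first push (-97.4 mm against -97.7), so the side is flush. I withdraw and check.

move_arm(plan=[[[-0.02,-0.005,0,0,0,0,1],[-0.055,-0.015,0,0,0,0,1],[-0.065,-0.017,0.06,0,0,0,1],[-0.065,-0.03,0.15,0,0,0,1],[-0.065,-0.1,0.24,0,0,0,1],[-0.065,-0.18,0.3,0,0,0,1],[-0.065,-0.27,0.3,0,0,0,1],[-0.065,-0.36,0.3,0,0,0,1],[-0.065,-0.45,0.3,0,0,0,1],[-0.065,-0.54,0.3,0,0,0,1]]])

```text
t: 16.23
tool_pos: [0.5118, -0.2503, 0.1926]
tool_rot: [3.114, 0.412, 0.003]
ft_force: [1.1, 0.7, -0.0]
gripper_width: 0.085
grasp_force: 0.0
```

move_arm(plan=[[[0,-0.02,0,0,0,0,1],[0,-0.02,0,0,0,0,1],[0,-0.02,0,0,0,0,1]]])

```text
t: 16.6
tool_pos: [0.5121, -0.2584, 0.1923]
tool_rot: [-3.113, -0.415, -0.001]
ft_force: [0.4, 0.9, 0.4]
gripper_width: 0.0854
grasp_force: 0.0
```

Run:
```python
from h import *
f=optics.grab_frame("top"); f0=dict(np.load("top0.npz"))
i=f["img"].astype(int); m=((i[:,:,0]-i[:,:,2])>45).astype(np.uint8)
m=blob(cv2.morphologyEx(m,cv2.MORPH_CLOSE,np.ones((5,5))),(300,262)); v,u=np.nonzero(m)
p=cast(f,np.c_[u,v],.056); r=cv2.minAreaRect((p*1e3).astype(np.float32)); print(r,sq(np.array(r[0])/1e3),sq(p.mean(0)))
d=np.abs(i-f0["img"].astype(int)).max(2)
for n,(x,y) in dict(bottle=(206,262),beaker=(232,329),jar=(257,190)).items(): print(n,(d[y-22:y+22,x-22:x+22]>50).sum())
s=telemetry.state(); print(s["tool_pos"],s["ft_force"],s["t"])
```

```text
((599.7470092773438, 88.38941955566406), (69.67584228515625, 103.94483947753906), 15.162972450256348) [-43.3 -64.6] [-43.3 -64.4]
bottle 0
beaker 0
jar 0
[ 0.51215906 -0.25840113  0.1923108 ] [-0.53214932  0.32455055 -0.38488497] 16.65
```

The second push moved it about 2 mm. The rack now measures (-43.3, -64.5) mm in the square's frame, and the other items haven't moved.

```bash
python3 -c "from station import job_done; print(job_done())"
```

```text
the job is handed in; nothing more can be done
None
```

The job is handed in: the last top-camera check put the rack in the corner at x -43.3 mm, y -64.5 mm, about 0.1° off parallel, with the bottle, beaker and jar unmoved and the hand clear; the hand-in returned no verdict.

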